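# Empty the tilting parts pot into the tray

## Robot

A 6-joint arm with a two-finger parallel gripper is mounted at the origin on the work surface. World frame = base frame: x ahead of the robot, y to its left, z up, the work surface at z = 0. Lengths are in m, angles in rad, forces in N, time in s.
With the tool pointing down it reaches from about 0.275 to 0.975 m from the base axis. Payload 8.4 kg.
Tool frame: the origin (TCP) lies between the finger pads; the fingertips stand 22 mm ahead of it and the grasp point (between the pads) lies 3 mm ahead of it; z points along the fingers, y is the direction in which the jaws open and shut (so a half turn about z gives the same grasp; the last joint's range is limited). The gripper opens to 92 mm and grips with 3 to 60 N. Pads are 20 mm wide; open, the fingers measure 128 mm over their backs; the gripper's body (75 mm by 189 mm) begins 69 mm behind the grasp point.
Start: joints at [-1.127, 0.353, 1.633, -0, 1.155, -0.002], TCP at [0.269, -0.564, 0.216] pointing down, gripper open.
Joint ranges: [-2.63, 2.63], [-0.92, 2.1], [0.06, 2.66], [-1.3, 4.44], [0, 2.69], [-3.02, 3.02]. Speed limits (rad/s): [2.22, 2.22, 2.79, 3.14, 3.14, 3.14].

## Interface

Orientations are given as a rotation vector (axis times angle).
In Python, from cell import env gives the robot as it stands.
- The arm moves only by the shell command python3 -m pendant 'ROWS' [FORCE]. ROWS is JSON, one flat list of numbers, 7 for each row, row after row: the shift along the tool's x, y, z in units of 50 mm (1.0 is 50 mm), then the turn, a rotation vector about the tool's x, y, z in degrees, then the finger opening in mm, from 0 to 91.9. In form: [x, y, z, wx, wy, wz, gripper, x, y, z, wx, wy, wz, gripper, ...]. A call has 1 to 5 rows; each row shifts and turns the commanded pose from where the row before left it, along the tool's axes as they then stand; what a row does not reach is not made up. A row lasts 1/10 s, in which the tool goes at most 50 mm and 8.59 degrees, less where a joint would pass 70% of its speed; a pose out of reach is approached as far as the arm can. A call is refused whole if a number of a shift passes 1 or a number of a turn 8.59, either way. A call with a gripper value outside its range is refused whole. The fingers move at their own pace and stop on an object; FORCE is the grip in N (left out, the last holds). Time passes only in rows, so rows that do not move let the fingers close. It gives the time, the measured TCP pose, the force and the opening at its end, in the units of the state.
- env.state(): the state, without advancing time (a new reading comes with each control period).
- env.snapshot(name): name is "scene" or "top" or "wrist"; returns the picture (420x560x3 uint8, red, green, blue); there is no depth.
- env.calibration(name): a dict with "mtx" (3x3 intrinsics, pixels), "eye" and "orientation" of the camera in the world; the wrist camera has in their place "hand_eye" (4x4, takes a point from camera to tool coordinates, whose origin is the TCP and whose axes are the flange's). Camera axes: x right, y down, z forward; pixel columns grow to the right and rows downward; lengths in m; the calibration is good to about 2 mm. The wrist camera is an equidistant fisheye: a pixel r from the principal point sees the ray r / f radians off the axis. A picture is of the moment at which its call begins: read the wrist's pose just before it. calibration takes no time and is no camera call.
- env.hand_in(): hands the job in, once; it reports no verdict.
The state is a dict: "time_s": time; "joint_positions": joint angles; "joint_vel": joint speeds; "tau": joint torques, N m; "tool_pos": TCP position; "tool_rot": TCP orientation; "wrist_force": force on the tool from outside, world axes, zero at the start; "wrist_torque": the same for the moment, N m; "gripper_width": opening from 0.0 (shut) to 1.0 (fully open).
Only numpy, scipy, OpenCV 4.12 (cv2) and the standard library are available. Lean on these libraries where they do the work, as an engineer would, in place of code of your own. Each camera call takes 0.05 s, during which the arm holds its last target. There are 200 camera calls.

## Task

Slide the open blue tray up against the base of the tilting pot, on the side where the tray already is. Then tip the pot over the tray by its crank until all five caps have dropped into the tray, none onto the table, and stand the pot upright again. Leave the tray there with the caps in it, and do not disturb the carton or the small jar nearby.

Things in the scene. Friction and masses are not known exactly. Their poses are not given: they have to be found in the camera images.
- stand: fixed stand of the tilting pot: dark base plate 160 x 36 x 6 mm (x, y, z) with two upright aluminium cheeks 8 mm thick, 36 mm wide in y and 165 mm high, centred at x = -68 and +68 mm. Origin: centre of the base's underside. The tray goes against a long edge of the base (y = +18 or -18 mm). The pivot lies along its x axis, 150 mm up, directly above the origin.
- pot (a joint): angle of the pot about the pivot, rad: 0 = upright, mouth up; positive tips the mouth towards the stand's +y, negative towards its -y; limits -2.5 and 2.5. It is stiff and stays where it is left (about 5 N at the grip turns it).
- pot_grip (a point): middle of the round black grip bar of the pot's crank: bar 14 mm thick, parallel to the stand's x axis, free from stand x = -86 to -158 mm; this point is at stand x = -130 mm and 90 mm from the pivot, straight above it (240 mm over the table) when the pot is upright, and it swings with the pot to the side the pot is tipped to.
- pot_mouth (a point): centre of the pot's mouth, 65 mm from the pivot; its z axis points out of the mouth. The pot is an open flared steel vessel: 68 mm across at the bottom, 112 mm across the mouth, 95 mm high, wall 3 mm, its bottom 30 mm below the pivot and its mouth 65 mm above.
- tray: open blue plastic tray, 140 x 150 x 40 mm outside (x, y, z), walls and floor 8 mm thick, 0.35 kg, loose on the table. Origin: centre of its underside.
- cap0: black stepped motor cap, 24 mm across, 18 mm high, one of five alike, in the pot at the start. Origin: centre of its underside.
- cap0_center (a point): middle of that cap
- cap1: black stepped motor cap, 24 mm across, 18 mm high, one of five alike, in the pot at the start. Origin: centre of its underside.
- cap1_center (a point): middle of that cap
- cap2: black stepped motor cap, 24 mm across, 18 mm high, one of five alike, in the pot at the start. Origin: centre of its underside.
- cap2_center (a point): middle of that cap
- cap3: black stepped motor cap, 24 mm across, 18 mm high, one of five alike, in the pot at the start. Origin: centre of its underside.
- cap3_center (a point): middle of that cap
- cap4: black stepped motor cap, 24 mm across, 18 mm high, one of five alike, in the pot at the start. Origin: centre of its underside.
- cap4_center (a point): middle of that cap
- carton: closed cardboard carton with a paper band, 120 x 130 x 70 mm (x, y, z); bystander. Origin: centre of its underside.
- jar: small closed jar, 40 mm across, 55 mm high, behind the stand; bystander. Origin: centre of its underside.
There are look-alikes about, which are no part of the job. Of the things shaped like the tray, the blue one is meant.

How it is judged:
By the outcome, as a careful person would: the job done as asked, in the order asked, and still so for the second after the job is handed in, with the robot touching nothing.
It also fails if it takes over 72 s, if anything falls off the work surface, if the arm or the gripper's body presses on something with over 40 N, if the wrist force passes 120 N, or if a joint passes its speed limit or range.

## Working session

There is one attempt and no reset: what is moved stays moved. The work goes in short steps, Python scripts to look and compute and a shell command to move; the robot and the scene stay as the last step left them, time stands still between calls to the robot, and variables do not carry over. Pictures are saved under pics/ and viewed, about 8 in all and at most 12, crops included, and the job is handed in when it is done.

```bash
mkdir -p pics; ls
python3 - <<'E'
from cell import env
import cv2
for n in ("scene","top"):
    im=env.snapshot(n); cv2.imwrite(f"pics/{n}0.png",im[:,:,::-1]); c=env.calibration(n); print(n,c)
print(env.calibration("wrist")); print(env.state())
E
```

```text
pics
scene {'mtx': array([[436.56863984,   0.        , 280.56073621],
       [  0.        , 436.56863984, 202.7101253 ],
       [  0.        ,   0.        ,   1.        ]]), 'eye': array([1.3189076 , 0.02626249, 0.79832171]), 'orientation': array([-1.67456392, -1.73588691,  0.83020043])}
top {'mtx': array([[529.80752794,   0.        , 281.95443273],
       [  0.        , 529.80752794, 202.0716333 ],
       [  0.        ,   0.        ,   1.        ]]), 'eye': array([ 0.34687653, -0.00510588,  1.22034623]), 'orientation': array([-2.09668036,  2.13899111, -0.19131615])}
{'mtx': array([[325.1922621 ,   0.        , 276.06696349],
       [  0.        , 325.1922621 , 207.7061976 ],
       [  0.        ,   0.        ,   1.        ]]), 'hand_eye': array([[ 1.54487960e-04, -9.60733643e-01, -2.77472238e-01,
         7.89482295e-02],
       [ 9.99999890e-01,  2.52745230e-05,  4.69257247e-04,
        -1.01184705e-03],
       [-4.43818246e-04, -2.77472279e-01,  9.60733541e-01,
        -1.70164932e-01],
       [ 0.00000000e+00,  0.00000000e+00,  0.00000000e+00,
         1.00000000e+00]])}
{'time_s': 0.1, 'joint_positions': array([-1.12737503e+00,  3.53548579e-01,  1.63402267e+00, -1.71075986e-07,
        1.15522847e+00, -2.38981275e-03]), 'joint_vel': array([ 0.00107021, -0.00162772, -0.00182356, -0.00061744, -0.00035686,
        0.00128128]), 'tau': array([ 5.59566047e-05, -5.94905949e+01, -3.34929049e+01,  7.01801735e-02,
        1.84655160e-02, -2.73205808e-05]), 'tool_pos': array([ 0.26931427, -0.56352087,  0.21557358]), 'tool_rot': array([-3.06271859e+00, -6.94233462e-01,  4.14812437e-04]), 'wrist_force': array([0.23454617, 0.25176606, 0.56155199]), 'wrist_torque': array([ 0.00038663, -0.02260105,  0.061085  ]), 'gripper_width': 0.9991979753608234}
```

View pics/scene0.png

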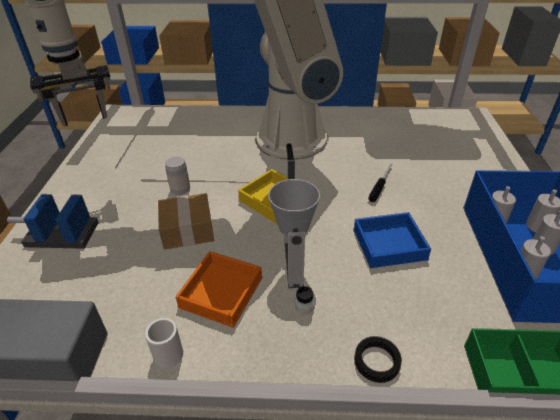

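View pics/top0.png

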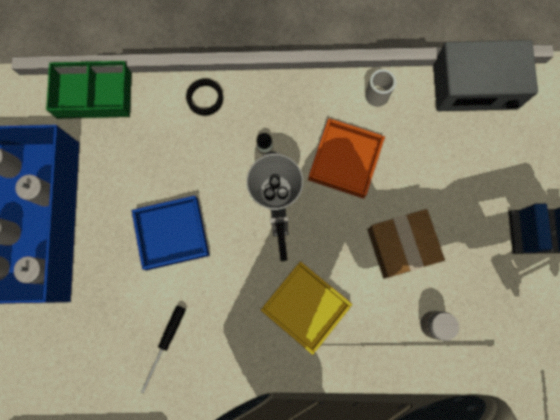

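The scene view shows the stand at about (298,240), with its crank pointing at the robot, and the blue tray at (392,238). The top view puts the pot at (275,183), the grip bar at about (282,240), the tray at (171,233), the small jar at (265,140) and the carton at (405,243). Next I'll enlarge both views.

```bash
cat > h.py <<'E'
import numpy as np, cv2
from cell import env
from scipy.spatial.transform import Rotation as R
def ray(n,u,v):
    c=env.calibration(n);d=R.from_rotvec(c['orientation']).as_matrix()@np.linalg.inv(c['mtx'])@[u,v,1.];return c['eye'],d
def at(n,u,v,z):
    e,d=ray(n,u,v);return e+d*(z-e[2])/d[2]
def proj(n,p):
    c=env.calibration(n);q=R.from_rotvec(c['orientation']).as_matrix().T@(np.asarray(p)-c['eye']);q=c['mtx']@q;return q[:2]/q[2]
E
python3 - <<'E'
import cv2,numpy as np
a=cv2.imread('pics/top0.png')[120:280,120:320]; b=cv2.imread('pics/scene0.png')[135:325,240:440]
cv2.imwrite('pics/topc.png',cv2.resize(a,(800,640),interpolation=cv2.INTER_CUBIC)[:600])
cv2.imwrite('pics/scenec.png',cv2.resize(b,None,fx=3,fy=3,interpolation=cv2.INTER_CUBIC))
E
```

```text
(no output)
```

View pics/topc.png

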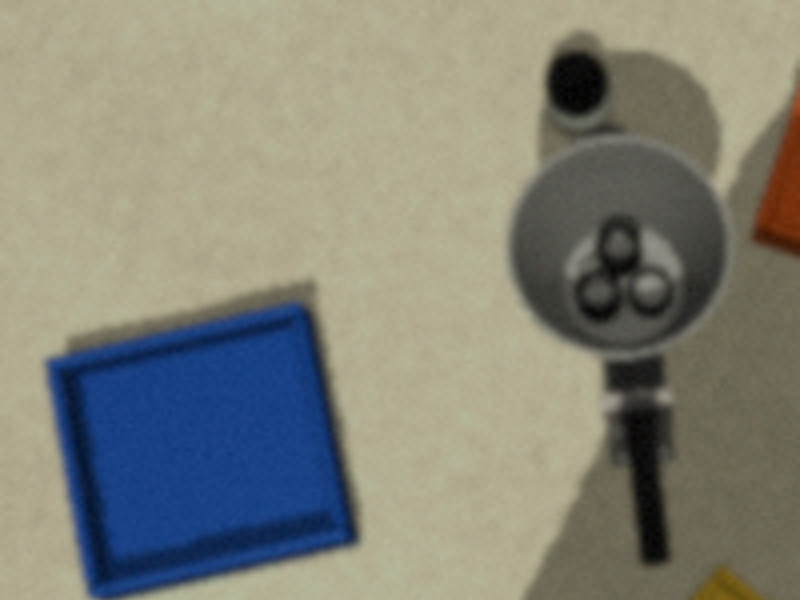

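View pics/scenec.png

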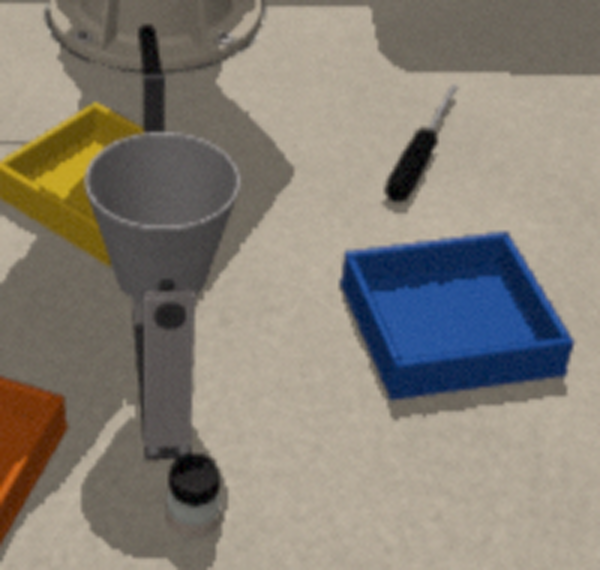

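Top crop (scale 4, offset 120,120): the tray rim corners are (50,360), (303,302), (356,545) and (95,597). The mouth rim is centred at (619,246), and the grip bar ends at (656,563). The jar stands just beyond the far cheek at (578,83).

Run:
```python
from h import *
f=lambda x,y,z:at('top',120+x/4,120+y/4,z)
g=lambda x,y,z:at('scene',240+x/3,135+y/3,z)
T=[f(x,y,.04) for x,y in((50,360),(303,302),(356,545),(95,597))]
print('tray',np.round(T,4),np.mean(T,0)); 
for a,b in((0,1),(1,2),(2,3),(3,0)): print(np.linalg.norm(T[a]-T[b]),np.degrees(np.arctan2(*(T[b]-T[a])[1::-1])))
S=[g(x,y,.04) for x,y in((345,252),(508,234),(572,345),(390,374))]; print('tray scene',np.round(S,4),np.mean(S,0))
m=f(619,246,.215);m2=g(163,181,.215);e=f(655,560,.24);e2=g(148,28,.24)
print('mouth',m,m2,'barend',e,e2)
d=m-e;print(np.linalg.norm(d[:2]),np.degrees(np.arctan2(d[1],d[0])))
print('cheek base edge',g(147,459,.0),g(190,458,0)); print('jar',f(578,83,.055),g(194,478,.055))
```

```text
tray [[0.562  0.343  0.04  ]
 [0.5925 0.1997 0.04  ]
 [0.4537 0.1685 0.04  ]
 [0.4277 0.3134 0.04  ]] [0.50896405 0.25615094 0.04      ]
0.1465904950724412 -77.97092667127544
0.14231021961901202 -167.3380582797691
0.14722858614613346 100.15406306195759
0.13748805672518116 12.451066130774633
tray scene [[0.4628 0.1754 0.04  ]
 [0.4349 0.3204 0.04  ]
 [0.5698 0.3462 0.04  ]
 [0.6057 0.1976 0.04  ]] [0.5183057  0.25989021 0.04      ]
mouth [0.58066404 0.01557389 0.215     ] [0.5876322  0.01827477 0.215     ] barend [0.42590959 0.00088432 0.24      ] [0.42338623 0.00325254 0.24      ]
0.15545006913235476 5.422372102662946
cheek base edge [0.66339852 0.00893151 0.        ] [0.66135941 0.04217425 0.        ]
jar [0.71414384 0.0407824  0.055     ] [0.72463353 0.04394176 0.055     ]
```

```bash
cat >> h.py <<'E'
def to(p,yaw=None):
    s=env.state();M=R.from_rotvec(s['tool_rot']).as_matrix();t=np.asarray(p)-s['tool_pos']
    y=np.degrees(np.arctan2(M[1,0],M[0,0]))
    print('t',round(s['time_s'],2),'tcp',np.round(s['tool_pos'],4),'yaw',round(y,2),'tilt',np.round(M[:,2],3),'F',np.round(s['wrist_force'],1),'w',round(s['gripper_width']*91.9,1))
    if yaw is not None:
        print('turn z',round(y-yaw,2)); a=np.radians(yaw); M=np.array([[np.cos(a),np.sin(a),0],[np.sin(a),-np.cos(a),0],[0,0,-1]])
    print('units',np.round(M.T@t/.05,2))
E
python3 -m pendant '[0,0,-1,0,0,6.9,60, 0,0,-1,0,0,6.9,60, 0,0,-0.7,0,0,0,60, 0.4,-0.8,0,0,0,0,60, 0.4,-0.8,0,0,0,0,60]'
for i in 1 2 3; do :; done
python3 -m pendant '[0.4,-0.8,0,0,0,0,60, 0.4,-0.8,0,0,0,0,60, 0.4,-0.8,0,0,0,0,60, 0.4,-0.8,0,0,0,0,60, 0.4,-0.8,0,0,0,0,60]'
python3 -m pendant '[0.4,-0.8,0,0,0,0,60, 0.4,-0.8,0,0,0,0,60, 0.4,-0.8,0,0,0,0,60, 0.4,-0.8,0,0,0,0,60, 0.4,-0.8,0,0,0,0,60]'
python3 -c "
from h import *
to((.499,.3275,.12),11.8)"
```

```text
time_s: 0.6
tool_pos: [0.2925, -0.4773, 0.3519]
tool_rot: [3.124, 0.318, 0.001]
wrist_force: [1.4, -0.9, -0.1]
gripper_width: 0.654
time_s: 1.1
tool_pos: [0.3494, -0.2595, 0.351]
tool_rot: [-3.125, -0.321, 0.0]
wrist_force: [1.3, 1.0, -0.3]
gripper_width: 0.654
time_s: 1.6
tool_pos: [0.4067, -0.0433, 0.3512]
tool_rot: [3.125, 0.321, 0.0]
wrist_force: [-0.1, -1.0, -0.9]
gripper_width: 0.652
t 1.6 tcp [ 0.4067 -0.0433  0.3512] yaw 11.73 tilt [ 0. -0. -1.] F [-0.1 -1.  -0.9] w 59.9
turn z -0.07
units [ 3.32 -6.88  4.62]
```

```bash
python3 -m pendant '[0.4,-0.8,0,0,0,0,60, 0.4,-0.8,0,0,0,0,60, 0.4,-0.8,0,0,0,0,60, 0.4,-0.8,0,0,0,0,60, 0.4,-0.8,0,0,0,0,60]' >/dev/null
python3 -m pendant '[0.4,-0.8,0.9,0,0,0,60, 0.4,-0.8,0.9,0,0,0,60, 0.4,-0.8,0.9,0,0,0,60, 0,0,0.4,0,0,0,60, 0,0,0,0,0,0,60]' >/dev/null
python3 - <<'E'
from h import *
to((.499,.3275,.12),11.8)
im=env.snapshot('wrist');cv2.imwrite('pics/w1.png',im[:,:,::-1])
# predicted wrist pixels of the assumed rim corners/far wall
s=env.state();M=np.eye(4);M[:3,:3]=R.from_rotvec(s['tool_rot']).as_matrix();M[:3,3]=s['tool_pos']
c=env.calibration('wrist');Ci=np.linalg.inv(M@c['hand_eye'])
for q in([.562,.343,.04],[.4277,.3134,.04],[.499,.3275,.04]):
    p=(Ci@[*q,1])[:3];r=np.arctan2(np.hypot(p[0],p[1]),p[2])*c['mtx'][0,0];print(c['mtx'][:2,2]+r*p[:2]/np.hypot(p[0],p[1]))
E
```

```text
t 2.6 tcp [0.4889 0.273  0.2212] yaw 11.83 tilt [-0.006 -0.003 -1.   ] F [ 0.5 -0.1  0.3] w 60.2
turn z 0.03
units [ 0.42 -1.03  2.02]
[226.7439419  110.76342453]
[231.75789144 231.27705578]
[230.06918319 169.47957444]
```

View pics/w1.png

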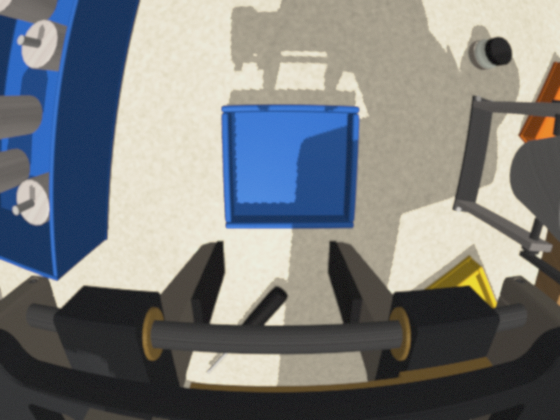

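The wrist view shows the tray's far (left) rim running from (222,107) to (228,226), about 4 px from the prediction. The stand base's +y edge runs from (473,97) to (456,207), and the jar is at (492,52). I'll use these to measure both in one view.

```bash
cat >> h.py <<'E'
def wr(u,v,z,s=None):
    s=s or env.state();M=np.eye(4);M[:3,:3]=R.from_rotvec(s['tool_rot']).as_matrix();M[:3,3]=s['tool_pos']
    c=env.calibration('wrist');W=M@c['hand_eye'];d=np.array([u,v])-c['mtx'][:2,2];r=np.hypot(*d);a=r/c['mtx'][0,0]
    v=W[:3,:3]@np.r_[np.sin(a)*d/r,np.cos(a)];e=W[:3,3];return np.round(e+v*(z-e[2])/v[2],4)
E
python3 - <<'E'
from h import *
A,B=wr(473,97,.006),wr(456,207,.006);print('base',A,B,np.linalg.norm(A-B),np.degrees(np.arctan2(*(A-B)[1::-1])))
print([wr(*q,.04) for q in((222,107),(358,106),(353,227),(228,227))])
im=cv2.imread('pics/w1.png')[60:260,380:560];cv2.imwrite('pics/w1c.png',cv2.resize(im,None,fx=3,fy=3,interpolation=cv2.INTER_CUBIC))
E
```

```text
base [0.6602 0.0414 0.006 ] [0.5084 0.0227 0.006 ] 0.15294747464407515 7.022793835573197
[array([0.5651, 0.3489, 0.04  ]), array([0.5977, 0.2048, 0.04  ]), array([0.4616, 0.1753, 0.04  ]), array([0.432 , 0.3186, 0.04  ])]
```

View pics/w1c.png

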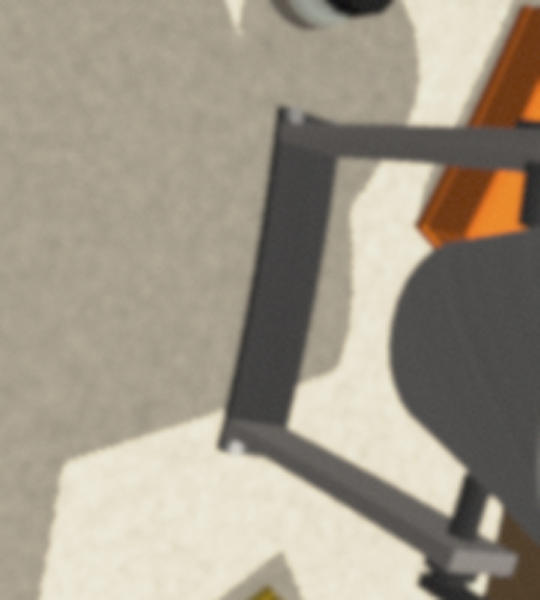

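The crop puts the base-edge corners at (281,106) and (219,448), which is (473.7,95.3) and (453,209.3) in the full image.

Run:
```python
from h import *
A,B=wr(473.7,95.3,.006),wr(453,209.3,.006);d=A-B;y=np.arctan2(d[1],d[0]);n=np.array([-np.sin(y),np.cos(y)]);m=(A+B)[:2]/2
print(A,B,np.linalg.norm(d),np.degrees(y),'stand',m-.018*n)
to((.502,.331,.032),11.8)
```

```text
[0.6629 0.0408 0.006 ] [0.5042 0.0265 0.006 ] 0.1593429634467742 5.148852729098506 stand [0.58516538 0.01572263]
t 2.65 tcp [0.49   0.2729 0.2234] yaw 11.78 tilt [-0.003 -0.002 -1.   ] F [ 0.5  0.6 -0.8] w 59.7
turn z -0.02
units [ 0.47 -1.09  3.83]
```

```bash
python3 -m pendant '[0.22,-0.53,0.7,0,0,0,60, 0.22,-0.53,0.7,0,0,0,60, 0,0,0.8,0,0,0,60, 0,0,0.8,0,0,0,60, 0,0,0.4,0,0,0,60]'
python3 -m pendant '[0,0,0.4,0,0,0,60, 0,0,0,0,0,0,60, 0,0,0,0,0,0,0, 0,0,0,0,0,0,0, 0,0,0,0,0,0,0]' 25
python3 -m pendant '[0,0,0,0,0,0,0, 0,0,0,0,0,0,0]'
python3 - <<'E'
from h import *
# target grasp point: shift tray from wall point; far wall mid in stand frame
y=np.radians(5.2);n=np.array([-np.sin(y),np.cos(y)]);t=np.array([.585,.016])+(.018+.150-.004)*n
print(t,t+.03*n); to((*(t+.03*n),.034),5.2)
E
```

```text
time_s: 3.15
tool_pos: [0.5014, 0.3287, 0.0535]
tool_rot: [3.124, 0.32, -0.002]
wrist_force: [-0.7, -0.4, 0.5]
gripper_width: 0.656
time_s: 3.65
tool_pos: [0.5028, 0.3301, 0.0365]
tool_rot: [-3.124, -0.321, -0.004]
wrist_force: [0.3, 0.2, 0.2]
gripper_width: 0.417
time_s: 3.85
tool_pos: [0.5021, 0.3298, 0.0354]
tool_rot: [-3.125, -0.321, -0.001]
wrist_force: [-0.2, 0.1, 0.1]
gripper_width: 0.239
[0.57013626 0.17932504] [0.56741728 0.20920157]
t 3.85 tcp [0.5021 0.3298 0.0354] yaw 11.75 tilt [ 0.001  0.001 -1.   ] F [-0.2  0.1  0.1] w 21.9
turn z 6.55
units [1.08 2.52 0.03]
```

```bash
python3 -m pendant '[0,0,0,0,0,0,0, 0,0,0,0,0,0,0, 0,0,0,0,0,0,0]'
python3 -m pendant '[0.2,0.4,0,0,0,2.2,0, 0.2,0.4,0,0,0,2.2,0, 0.2,0.4,0,0,0,2.1,0, 0.2,0.4,0,0,0,0,0, 0.2,0.4,0,0,0,0,0]'
python3 - <<'E'
from h import *
y=np.radians(5.2);n=np.array([-np.sin(y),np.cos(y)]);t=np.array([.585,.016])+(.018+.150-.004)*n
to((*t,.035),5.2)
E
```

```text
time_s: 4.15
tool_pos: [0.5019, 0.3299, 0.035]
tool_rot: [-3.125, -0.321, -0.001]
wrist_force: [-1.0, 2.6, 2.4]
gripper_width: 0.084
time_s: 4.65
tool_pos: [0.5652, 0.2372, 0.035]
tool_rot: [-3.138, -0.143, 0.0]
wrist_force: [-1.5, 3.0, 2.9]
gripper_width: 0.081
t 4.65 tcp [0.5652 0.2372 0.035 ] yaw 5.22 tilt [-0.     0.001 -1.   ] F [-1.5  3.   2.9] w 7.5
turn z 0.02
units [-0.01  1.16 -0.  ]
```

Gripped, with the 8 mm wall between the jaws. I'll close the last 58 mm more slowly and watch for contact.

```bash
python3 -m pendant '[0,0.25,0,0,0,0,0, 0,0.25,0,0,0,0,0, 0,0.2,0,0,0,0,0, 0,0.15,0,0,0,0,0, 0,0.1,0,0,0,0,0]'
python3 -m pendant '[0,0.06,0,0,0,0,0, 0,0.06,0,0,0,0,0, 0,0.06,0,0,0,0,0]'
python3 -m pendant '[0,0.02,0,0,0,0,0, 0,0.02,0,0,0,0,0, 0,0,0,0,0,0,0]'
python3 - <<'E'
from h import *
y=np.radians(5.2);n=np.array([-np.sin(y),np.cos(y)]);t=np.array([.585,.016])+(.018+.150-.004)*n
to((*t,.035),5.2)
E
```

```text
time_s: 5.15
tool_pos: [0.5691, 0.1899, 0.035]
tool_rot: [-3.138, -0.144, -0.0]
wrist_force: [-0.4, 4.4, 2.7]
gripper_width: 0.084
time_s: 5.45
tool_pos: [0.5701, 0.1814, 0.035]
tool_rot: [-3.138, -0.144, -0.001]
wrist_force: [-0.2, 4.9, 4.6]
gripper_width: 0.085
time_s: 5.75
tool_pos: [0.5699, 0.1807, 0.0349]
tool_rot: [-3.136, -0.143, 0.0]
wrist_force: [-2.7, 11.4, 5.7]
gripper_width: 0.081
t 5.75 tcp [0.5699 0.1807 0.0349] yaw 5.22 tilt [-0.     0.002 -1.   ] F [-2.7 11.4  5.7] w 7.5
turn z 0.02
units [ 0.    0.03 -0.  ]
```

```bash
python3 -m pendant '[0,0.02,0,0,0,0,0, 0,0,0,0,0,0,0]'
python3 -m pendant '[0,0,0,0,0,0,45, 0,0,0,0,0,0,45, 0,0,0,0,0,0,45, 0,0,0,0,0,0,45]'
python3 -m pendant '[0,0,-0.5,0,0,0,60, 0,0,-0.9,0,0,0,60, 0,0,-0.9,0,0,0,60, 0,0,-0.9,0,0,0,60, 0,0,-0.9,0,0,0,60]'
python3 -m pendant '[0,-0.2,-0.9,0,0,0,60, 0,-0.2,-0.5,0,0,0,60, 0,0,0,0,0,0,60]'
python3 - <<'E'
from h import *
to((.4,0,.3))
s=env.state()
cv2.imwrite('pics/w2.png',env.snapshot('wrist')[:,:,::-1]);t=env.snapshot('top');cv2.imwrite('pics/top2.png',t[:,:,::-1])
E
```

```text
time_s: 5.95
tool_pos: [0.5696, 0.1805, 0.035]
tool_rot: [-3.135, -0.142, 0.001]
wrist_force: [-5.1, 15.4, 6.8]
gripper_width: 0.085
time_s: 6.35
tool_pos: [0.57, 0.1777, 0.0345]
tool_rot: [3.138, 0.143, -0.001]
wrist_force: [0.0, 0.2, 0.4]
gripper_width: 0.408
time_s: 6.85
tool_pos: [0.5699, 0.1777, 0.2415]
tool_rot: [3.138, 0.143, -0.0]
wrist_force: [0.5, 0.3, -0.5]
gripper_width: 0.652
time_s: 7.15
tool_pos: [0.5703, 0.1993, 0.3142]
tool_rot: [-3.136, -0.144, -0.011]
wrist_force: [-0.5, 0.5, -0.0]
gripper_width: 0.656
t 7.15 tcp [0.5703 0.1993 0.3142] yaw 5.26 tilt [ 0.007  0.002 -1.   ] F [-0.5  0.5 -0. ] w 60.3
units [-3.76  3.66  0.25]
```

View pics/w2.png

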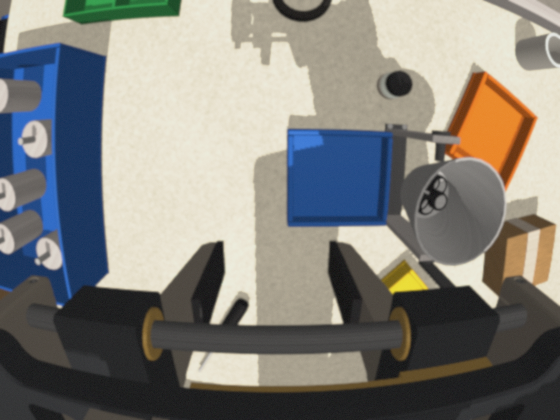

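The tray now lies flush along the base edge, from (392,130) to (390,225), with the jar and carton where they were. On to the grip bar.

Run:
```python
from h import *
to((.4555,.0042,.3142),5.2)
```

```text
t 7.25 tcp [0.5683 0.1978 0.3095] yaw 5.25 tilt [ 0. -0. -1.] F [ 0.1  0.1 -0.2] w 60.0
turn z 0.05
units [-2.6   3.65 -0.09]
```

```bash
python3 -m pendant '[-0.6,0.5,-0.2,0,0,0,60, -0.5,0.8,0,0,0,0,60, -0.5,0.8,0,0,0,0,60, -0.5,0.8,0,0,0,0,60, -0.5,0.75,0,0,0,0,60]' >/dev/null
python3 -m pendant '[0,0,0,0,0,0,60]'
python3 - <<'E'
from h import *
to((.4555,.0042,.243),5.2)
cv2.imwrite('pics/w3.png',env.snapshot('wrist')[:,:,::-1])
E
```

```text
time_s: 7.85
tool_pos: [0.4522, 0.0006, 0.3178]
tool_rot: [3.137, 0.138, -0.007]
wrist_force: [0.5, 0.1, -0.3]
gripper_width: 0.654
t 7.85 tcp [0.4522 0.0006 0.3178] yaw 5.02 tilt [-0.004 -0.002 -1.   ] F [ 0.5  0.1 -0.3] w 60.1
turn z -0.18
units [ 0.07 -0.07  1.5 ]
```

View pics/w3.png

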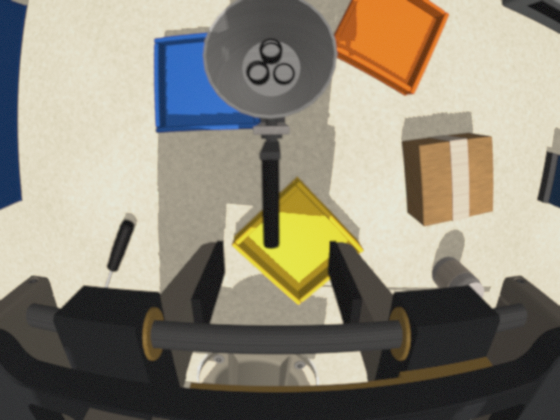

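The bar runs from (270,145) to (272,247), well between the fingers. I'll go down and grip.

```bash
python3 -c "
from h import *
print(wr(272,246,.24))"
python3 -m pendant '[0.07,-0.06,0.5,0,0,0,60, 0,0,0.5,0,0,0,60, 0,0,0.4,0,0,0,60, 0,0,0,0,0,0,0, 0,0,0,0,0,0,0]' 25
python3 -m pendant '[0,0,0,0,0,0,0, 0,0,0,0,0,0,0, 0,0,0,0,0,0,0, 0,0,0,0,0,0,0, 0,0,0,0,0,0,0]'
python3 - <<'E'
from h import *
to((.4555,.0042,.243),5.2)
E
```

```text
[0.4272 0.0044 0.24  ]
time_s: 8.4
tool_pos: [0.4588, 0.0083, 0.2492]
tool_rot: [-3.138, -0.145, 0.003]
wrist_force: [1.2, -0.9, 0.4]
gripper_width: 0.501
time_s: 8.9
tool_pos: [0.459, 0.0078, 0.2501]
tool_rot: [3.138, 0.144, 0.001]
wrist_force: [0.0, -1.0, 0.2]
gripper_width: 0.067
t 8.9 tcp [0.459  0.0078 0.2501] yaw 5.24 tilt [ 0.001  0.    -1.   ] F [ 0.  -1.   0.2] w 6.2
turn z 0.04
units [-0.08  0.07  0.14]
```

The width is 6 mm, less than the 14 mm bar. I'll look before moving.

```bash
python3 -m pendant '[0,0,0,0,0,0,0]' | tail -1
python3 - <<'E'
from h import *
a=env.snapshot('wrist')[:,:,::-1];b=env.snapshot('scene')[:,:,::-1]
cv2.imwrite('pics/w4.png',np.hstack([cv2.resize(a[100:380,100:450],None,fx=1.2,fy=1.2),cv2.resize(b[90:230,210:350],(336,336),interpolation=cv2.INTER_CUBIC)]))
E
```

```text
gripper_width: 0.002
```

View pics/w4.png

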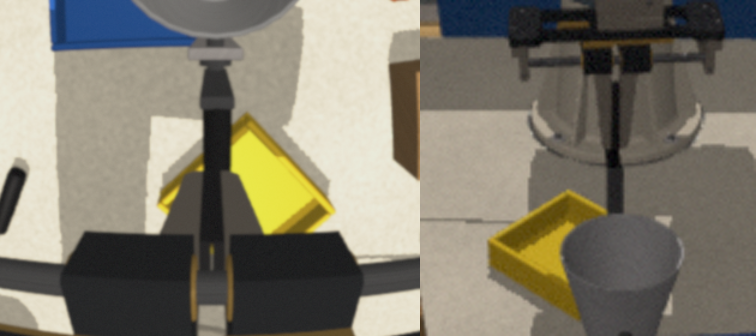

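Run:
```python
from h import *
s=env.state();M=R.from_rotvec(s['tool_rot']).as_matrix()
P={'tip':s['tool_pos']+.022*M[:,2],'barend':[.4277,.0017,.24],'barin':[.4995,.0082,.24],'tcp':s['tool_pos']}
for k,p in P.items():
    u=proj('scene',p);print(k,np.round(p,4),'scene',u.round(1),'crop',(420+(u[0]-210)*2.4,(u[1]-90)*2.4))
im=cv2.imread('pics/scene0.png')
b=env.snapshot('scene')[:,:,::-1]; 
x=np.hstack([cv2.resize(i[100:190,260:320],(400,600),interpolation=cv2.INTER_CUBIC) for i in(im,b)]);cv2.imwrite('pics/s5.png',x)
```

```text
tip [0.4589 0.0078 0.2278] scene [290.9 156.8] crop (np.float64(614.0745530359311), np.float64(160.43957089860035))
barend [0.4277 0.0017 0.24  ] scene [288.6 145.3] crop (np.float64(608.7269239102724), np.float64(132.6938849066649))
barin [0.4995 0.0082 0.24  ] scene [290.6 162.3] crop (np.float64(613.5377956536174), np.float64(173.5600924020717))
tcp [0.4589 0.0078 0.2498] scene [290.9 148.9] crop (np.float64(614.1419104400402), np.float64(141.35643529902953))
```

View pics/s5.png

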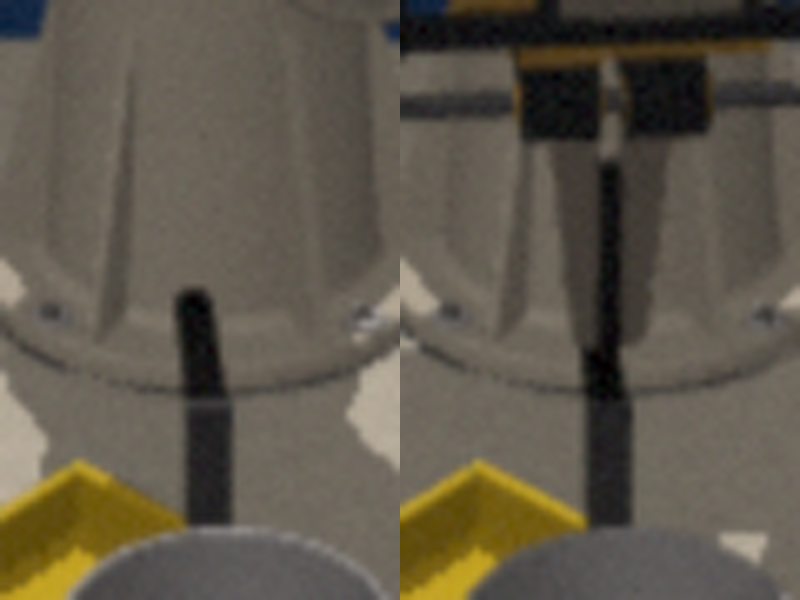

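In the image the shut fingertips end at crop y≈345, just above the bar. They are higher than expected, so they closed over its top. I'll open, go about 18 mm lower and close again.

```bash
python3 -m pendant '[0,0,0,0,0,0,60, 0,0,0,0,0,0,60, 0,0,0,0,0,0,60, 0,0,0,0,0,0,60, 0,0,0,0,0,0,60]'
python3 -m pendant '[-0.08,0.05,0.2,0,0,0,60, 0,0,0.16,0,0,0,60, 0,0,0,0,0,0,0, 0,0,0,0,0,0,0, 0,0,0,0,0,0,0]' 25
python3 -m pendant '[0,0,0,0,0,0,0, 0,0,0,0,0,0,0, 0,0,0,0,0,0,0, 0,0,0,0,0,0,0]'
```

```text
time_s: 9.65
tool_pos: [0.4589, 0.0078, 0.2498]
tool_rot: [-3.138, -0.144, 0.0]
wrist_force: [0.3, -0.2, -0.7]
gripper_width: 0.418
time_s: 10.15
tool_pos: [0.4553, 0.005, 0.2319]
tool_rot: [-3.138, -0.144, -0.0]
wrist_force: [0.3, -0.6, 0.2]
gripper_width: 0.376
time_s: 10.55
tool_pos: [0.4553, 0.0049, 0.232]
tool_rot: [3.138, 0.144, 0.001]
wrist_force: [-0.4, -0.4, 0.8]
gripper_width: 0.141
```

The jaws stopped at 13 mm, so the bar is held. I'll tip along the 90 mm arc in 5° and 10° chords and check the forces.

```bash
python3 -m pendant '[0,0,0,0,0,0,0, 0,-0.15,0.01,0,0,0,0, 0,-0.16,0.02,0,0,0,0, 0,-0.15,0.04,0,0,0,0, 0,-0.15,0.04,0,0,0,0]' 25
python3 -c "
from h import *
to((0.455,0,.2))"
```

```text
time_s: 11.05
tool_pos: [0.4528, 0.0346, 0.2267]
tool_rot: [3.136, 0.144, 0.002]
wrist_force: [0.4, -6.5, 2.5]
gripper_width: 0.14
t 11.05 tcp [0.4528 0.0346 0.2267] yaw 5.27 tilt [ 0.001 -0.002 -1.   ] F [ 0.4 -6.5  2.5] w 12.9
units [-0.02  0.69  0.54]
```

Forces are about 6 N, as expected for the joint. I'll carry on to about 80°.

```bash
python3 -m pendant '[0,-0.14,0.06,0,0,0,0, 0,-0.14,0.07,0,0,0,0, 0,-0.13,0.09,0,0,0,0, 0,-0.13,0.09,0,0,0,0, 0,-0.11,0.11,0,0,0,0]' 30 | sed -n '2p;4,5p'
python3 -m pendant '[0,-0.11,0.11,0,0,0,0, 0,-0.09,0.13,0,0,0,0, 0,-0.09,0.13,0,0,0,0, 0,-0.07,0.14,0,0,0,0, 0,-0.06,0.14,0,0,0,0]'| sed -n '2p;4,5p'
python3 -m pendant '[0,-0.04,0.15,0,0,0,0, 0,-0.04,0.15,0,0,0,0, 0,0,0,0,0,0,0]'| sed -n '2p;4,5p'
python3 - <<'E'
from h import *
to((0.455,0,.2))
y=np.radians(5.2);n=np.array([-np.sin(y),np.cos(y)]);print('y_stand',(env.state()['tool_pos'][:2]-[.585,.016])@n)
E
```

```text
tool_pos: [0.45, 0.0673, 0.2057]
wrist_force: [0.9, -5.9, 4.5]
gripper_width: 0.14
tool_pos: [0.4482, 0.0882, 0.173]
wrist_force: [1.9, -7.6, 4.5]
gripper_width: 0.144
tool_pos: [0.4478, 0.0925, 0.1574]
wrist_force: [5.4, -4.4, -4.1]
gripper_width: 0.143
t 12.35 tcp [0.4478 0.0925 0.1574] yaw 5.27 tilt [ 0.001 -0.001 -1.   ] F [ 5.4 -4.4 -4.1] w 13.2
units [-0.02  1.86 -0.85]
y_stand 0.08865750298079492
```

```bash
python3 -m pendant '[0,-0.01,0.08,0,0,0,0, 0,-0.01,0.08,0,0,0,0, 0,-0.01,0.08,0,0,0,0, 0,0,0.08,0,0,0,0, 0,0.01,0.08,0,0,0,0]' | sed -n '2p;4,5p'
python3 -m pendant '[0,0.01,0.08,0,0,0,0, 0,0.01,0.07,0,0,0,0, 0,0.02,0.08,0,0,0,0, 0,0.02,0.08,0,0,0,0, 0,0.02,0.07,0,0,0,0]'| sed -n '2p;4,5p'
python3 -m pendant '[0,0.02,0.08,0,0,0,0, 0,0.02,0.07,0,0,0,0, 0,0,0,0,0,0,0]'| sed -n '2p;4,5p'
python3 - <<'E'
from h import *
to((0.455,0,.2))
y=np.radians(5.2);n=np.array([-np.sin(y),np.cos(y)]);print('y_stand',(env.state()['tool_pos'][:2]-[.585,.016])@n)
cv2.imwrite('pics/w6.png',env.snapshot('scene')[110:320,230:430,::-1].repeat(2,0).repeat(2,1))
E
```

```text
tool_pos: [0.4476, 0.0944, 0.1382]
wrist_force: [-0.1, 4.4, 5.9]
gripper_width: 0.145
tool_pos: [0.4477, 0.0926, 0.119]
wrist_force: [-0.8, 19.7, 1.5]
gripper_width: 0.142
tool_pos: [0.4478, 0.0908, 0.1111]
wrist_force: [0.9, 20.2, -9.6]
gripper_width: 0.144
t 13.65 tcp [0.4478 0.0908 0.1111] yaw 5.1 tilt [ 0.001  0.006 -1.   ] F [ 0.9 20.2 -9.6] w 13.3
units [-0.02  1.81 -1.79]
y_stand 0.08691791709190246
```

View pics/w6.png

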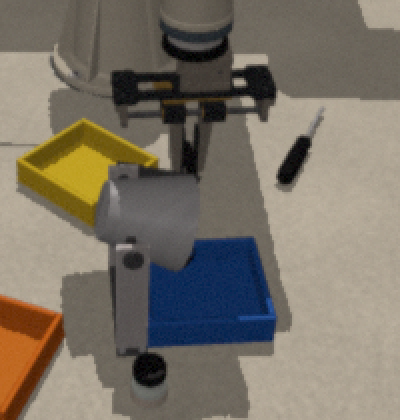

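I'm at about 108° with the pot's mouth over the tray. The 20 N is radial, from about 1.7 mm of arc error, so I'll curve in a little more up to 138°.

```bash
python3 -m pendant '[0,0.05,0.07,0,0,0,0, 0,0.05,0.08,0,0,0,0, 0,0.05,0.08,0,0,0,0, 0,0.05,0.08,0,0,0,0, 0,0.05,0.08,0,0,0,0]' | sed -n '2p;4,5p'
python3 -m pendant '[0,0.06,0.07,0,0,0,0, 0,0.06,0.07,0,0,0,0, 0,0.06,0.07,0,0,0,0, 0,0.06,0.06,0,0,0,0, 0,0.06,0.06,0,0,0,0]'| sed -n '2p;4,5p'
python3 -m pendant '[0,0,0,0,0,0,0, 0,0,0,0,0,0,0, 0,0,0,0,0,0,0, 0,0,0,0,0,0,0, 0,0,0,0,0,0,0]'| sed -n '2p;4,5p'
python3 - <<'E'
from h import *
to((0.455,0,.2))
y=np.radians(5.2);n=np.array([-np.sin(y),np.cos(y)]);print('y_stand',(env.state()['tool_pos'][:2]-[.585,.016])@n)
cv2.imwrite('pics/s7.png',env.snapshot('scene')[:,:,::-1])
cv2.imwrite('pics/t7.png',env.snapshot('top')[:,:,::-1])
# dark blobs within tray interior (scene and top views), floor z .008..
c0=np.array([.585,.016])+.093*n; ex=np.array([np.cos(y),np.sin(y)])
for nm in('scene','top'):
    im=env.snapshot(nm)
    q=np.array([proj(nm,[*(c0+a*.062*ex+b*.067*n),.015]) for a,b in((-1,-1),(1,-1),(1,1),(-1,1))]).astype(int)
    m=np.zeros(im.shape[:2],np.uint8);cv2.fillConvexPoly(m,q,1)
    d=((im[:,:,2].astype(int)-im[:,:,0]<25)&(m>0)).astype(np.uint8)
    k,l,st,ce=cv2.connectedComponentsWithStats(d);print(nm,[(ce[i].round().tolist(),int(st[i,4])) for i in range(1,k) if st[i,4]>8])
E
```

```text
tool_pos: [0.4484, 0.0826, 0.0908]
wrist_force: [1.6, 56.1, -24.4]
gripper_width: 0.141
tool_pos: [0.4496, 0.0679, 0.073]
wrist_force: [6.6, 61.9, -44.6]
gripper_width: 0.214
tool_pos: [0.4475, 0.0665, 0.0725]
wrist_force: [2.5, 50.4, -42.8]
gripper_width: 0.143
t 15.2 tcp [0.4475 0.0665 0.0725] yaw 4.92 tilt [-0.005  0.01  -1.   ] F [  2.5  50.4 -42.8] w 13.1
units [ 0.02  1.31 -2.56]
y_stand 0.06277104745829115
scene [([310.0, 245.0], 231), ([328.0, 243.0], 27), ([329.0, 257.0], 22), ([345.0, 258.0], 23), ([342.0, 266.0], 21), ([354.0, 266.0], 11)]
top [([243.0, 208.0], 2247), ([226.0, 186.0], 58), ([212.0, 188.0], 46)]
```

The 65 N is purely radial, pushing outward, so my arc is tight. I'll back the target outward to unload it, then count caps with a text rendering of the tray area, since only one picture view is left.

```bash
python3 -m pendant '[0,-0.03,0.03,0,0,0,0, 0,-0.03,0.03,0,0,0,0, 0,-0.02,0.03,0,0,0,0, 0,0,0,0,0,0,0]' | sed -n '2p;4,5p'
cat > asc.py <<'E'
from h import *
def asc(nm,x0,x1,y0,y1):
    im=env.snapshot(nm)[y0:y1,x0:x1].astype(int);b=im.max(2);s=im[:,:,2]-im[:,:,0]
    for i,r in enumerate(b): print(y0+i,''.join('#' if v<48 else ('.' if s[i,j]>35 else ('o' if v<90 else '-')) for j,v in enumerate(r)))
E
python3 -c "
from asc import *
asc('scene',305,370,222,285)"
```

```text
tool_pos: [0.448, 0.0653, 0.0702]
wrist_force: [-2.0, 7.3, -1.9]
gripper_width: 0.139
222 -------oo--ooooooooooooooo---------------------------------------
223 ----------o-o---oo-ooooooo---------------------------------------
224 --------------oo-oooo-oooo---------------------------------------
225 ------o------------ooooooo---------------------------------------
226 ------------------o--ooooo---------------------------------------
227 o--------------o--ooooooo----------------------------------------
228 --------------o--oooooooo--------------o---ooooooooo-------------
229 --------------o--oooooooooooooo-o----o..............-------------
230 -----------o------ooo-ooo...........................o------------
231 -------------oo---o---o-.............................------------
232 -----------o---o------oo.............................o-----------
233 ----------o----------ooo.............................o-----------
234 --------oo-o----------o...............................-----------
235 -----o-----o--o------oo...............................o----------
236 -o---oo-------o------o........
[... 2695 characters left out ...]

275 ..............................................................o--
276 ..............................................................o--
277 ..............................................................---
278 ..............................................................---
279 ..............................................................---
280 ............................................................oo---
281 .........................................oooooooooo--------------
282 .....................ooooo-ooooo---------------------------------
283 ooo-ooooooo------------------------------------------------------
284 -----------------------------------------------------------------
```

Five separate dark blobs lie in the tray: (329,243), (329,257), (346,258), (343,266) and (354,265). That looks like all five caps. Next I'll swing the pot back along the reverse arc.

```bash
cat > st.py <<'E'
from h import *
s=env.state();y=np.radians(5.2);n=np.array([-np.sin(y),np.cos(y)]);ys=(s['tool_pos'][:2]-[.585,.016])@n
print('ys',round(ys,4),'z',round(s['tool_pos'][2],4),'F',s['wrist_force'].round(1),'w',s['gripper_width'].round(3),'r',round(np.hypot(ys-.0007,s['tool_pos'][2]-.1365),4))
E
python3 st.py
python3 -m pendant '[0,-0.16,-0.17,0,0,0,0, 0,-0.14,-0.19,0,0,0,0, 0,-0.11,-0.21,0,0,0,0]' >/dev/null; python3 st.py
python3 -m pendant '[0,-0.09,-0.22,0,0,0,0, 0,-0.06,-0.23,0,0,0,0]'  >/dev/null; python3 st.py
```

```text
Traceback (most recent call last):
  File "st.py", line 3, in <module>
    print('ys',round(ys,4),'z',round(s['tool_pos'][2],4),'F',s['wrist_force'].round(1),'w',s['gripper_width'].round(3),'r',round(np.hypot(ys-.0007,s['tool_pos'][2]-.1365),4))
                                                                                           ^^^^^^^^^^^^^^^^^^^^^^^^
AttributeError: 'float' object has no attribute 'round'
Traceback (most recent call last):
  File "st.py", line 3, in <module>
    print('ys',round(ys,4),'z',round(s['tool_pos'][2],4),'F',s['wrist_force'].round(1),'w',s['gripper_width'].round(3),'r',round(np.hypot(ys-.0007,s['tool_pos'][2]-.1365),4))
                                                                                           ^^^^^^^^^^^^^^^^^^^^^^^^
AttributeError: 'float' object has no attribute 'round'
Traceback (most recent call last):
  File "st.py", line 3, in <module>
    print('ys',round(ys,4),'z',round(s['tool_pos'][2],4),'F',s['wrist_force'].round(1),'w',s['gripper_width'].round(3),'r',round(np.hypot(ys-.0007,s['tool_pos'][2]-.1365),4))
                                                                                           ^^^^^^^^^^^^^^^^^^^^^^^^
AttributeError: 'float' object has no attribute 'round'
```

```bash
sed -i "s/s\['gripper_width'\].round(3)/round(float(s['gripper_width']),3)/" st.py; python3 st.py
```

```text
ys 0.0888 z 0.1225 F [-4.8 -0.8 -8.2] w 0.144 r 0.0892
```

```bash
python3 -m pendant '[0,-0.03,-0.31,0,0,0,0, 0,0.03,-0.31,0,0,0,0, 0,0.08,-0.30,0,0,0,0]' >/dev/null; python3 st.py
python3 -m pendant '[0,0.13,-0.28,0,0,0,0, 0,0.18,-0.26,0,0,0,0]'  >/dev/null; python3 st.py
python3 -m pendant '[0,0.22,-0.22,0,0,0,0, 0,0.26,-0.18,0,0,0,0]'  >/dev/null; python3 st.py
```

```text
ys 0.0866 z 0.1691 F [-7.6 14.1 -5.5] w 0.14 r 0.0919
ys 0.0738 z 0.1972 F [-14.6  28.9  11.3] w 0.145 r 0.095
ys 0.0516 z 0.2196 F [-16.1  30.1  30.4] w 0.139 r 0.0974
```

```bash
python3 -m pendant '[0,0.2,-0.16,0,0,0,0, 0,0.24,-0.12,0,0,0,0]' >/dev/null; python3 st.py
python3 -m pendant '[0,0.22,-0.06,0,0,0,0]'  >/dev/null; python3 st.py
```

```text
ys 0.0251 z 0.2326 F [-3.3  9.9  4.9] w 0.142 r 0.0991
ys 0.0132 z 0.2353 F [-2.8  9.4  4.9] w 0.139 r 0.0996
```

```bash
python3 -m pendant '[0,0.13,-0.01,0,0,0,0, 0,0.12,0,0,0,0,0, 0,0,0,0,0,0,0]' >/dev/null; python3 st.py; python3 -c "
from h import *
y=np.radians(5.2);t=np.array([.585,.016])-.13*np.array([np.cos(y),np.sin(y)])+.001*np.array([-np.sin(y),np.cos(y)])
to((*t,.235),5.2)"
```

```text
ys -0.0005 z 0.2354 F [-3.5  3.1  9.6] w 0.142 r 0.0989
t 17.65 tcp [0.4567 0.0038 0.2354] yaw 5.2 tilt [ 0.005  0.001 -1.   ] F [-3.5  3.1  9.6] w 13.0
turn z 0.0
units [-0.02 -0.03  0.01]
```

```bash
python3 -m pendant '[0,0,0,0,0,0,50, 0,0,0,0,0,0,50, 0,0,0,0,0,0,50, 0,0,0,0,0,0,50, 0,0,0,0,0,0,50]' >/dev/null
python3 st.py
python3 -m pendant '[0,0,-0.5,0,0,0,50, 0,0,-0.9,0,0,0,50, 0,0,-0.9,0,0,0,50, -0.5,0.8,0,0,0,0,50, -0.5,0.8,0,0,0,0,50]'
python3 -m pendant '[-0.4,0.8,0,0,0,0,50, -0.3,0.8,0,0,0,0,50, 0,0.8,0,0,0,0,50, 0,0.8,0,0,0,0,50, 0,0,0,0,0,0,50]'
python3 - <<'E'
from h import *
s=env.snapshot('scene')[:,:,::-1];t=env.snapshot('top')[:,:,::-1]
cv2.imwrite('pics/s8.png',s);cv2.imwrite('pics/t8.png',t)
t0=cv2.imread('pics/top0.png');s0=cv2.imread('pics/scene0.png')
# shift of pot rim & bar vs. start
for nm,a,b,boxes in(('top',t0,t,{'barend':(268,235,300,268),'jar':(252,125,280,152),'rimR':(285,155,312,212)}),('scene',s0,s,{'pot':(266,176,322,225),'bar':(280,140,302,172),'jar':(292,282,318,312),'cheek':(280,235,306,285)})):
    for k,(x0,y0,x1,y1) in boxes.items():
        r=cv2.matchTemplate(cv2.resize(b[y0-6:y1+6,x0-6:x1+6],None,fx=5,fy=5,interpolation=2),cv2.resize(a[y0:y1,x0:x1],None,fx=5,fy=5,interpolation=2),cv2.TM_CCOEFF_NORMED)
        _,v,_,l=cv2.minMaxLoc(r);print(nm,k,round(v,3),l[0]/5-6,l[1]/5-6)
    d=cv2.absdiff(a,b).max(2);print(nm,'carton diff',d[205:280,365:447].mean() if nm=='top' else d[190:250,152:217].mean())
z=lambda i,x0,y0,w,h,f:cv2.resize(i[y0:y0+h,x0:x0+w],None,fx=f,fy=f,interpolation=cv2.INTER_CUBIC)
cv2.imwrite('pics/last.png',np.hstack([z(s,250,160,130,190,3),z(t,180,115,130,190,3)]))
E
```

```text
ys -0.0008 z 0.2323 F [ 0.4  0.1 -0. ] w 0.538 r 0.0959
time_s: 18.65
tool_pos: [0.4133, -0.0811, 0.3487]
tool_rot: [3.137, 0.149, 0.004]
wrist_force: [1.3, -0.4, 0.2]
gripper_width: 0.544
time_s: 19.15
tool_pos: [0.3926, -0.2471, 0.347]
tool_rot: [3.137, 0.138, -0.0]
wrist_force: [-0.1, 0.9, -0.3]
gripper_width: 0.545
top barend 0.994 0.5999999999999996 0.0
top jar 0.998 0.0 0.0
top rimR 0.84 0.7999999999999998 0.20000000000000018
top carton diff 64.09089430894309
scene pot 0.908 -0.20000000000000018 0.0
scene bar 0.992 -0.40000000000000036 0.0
scene jar 0.893 0.0 0.5999999999999996
scene cheek 0.542 -1.0 -0.20000000000000018
scene carton diff 25.956666666666667
```

View pics/last.png

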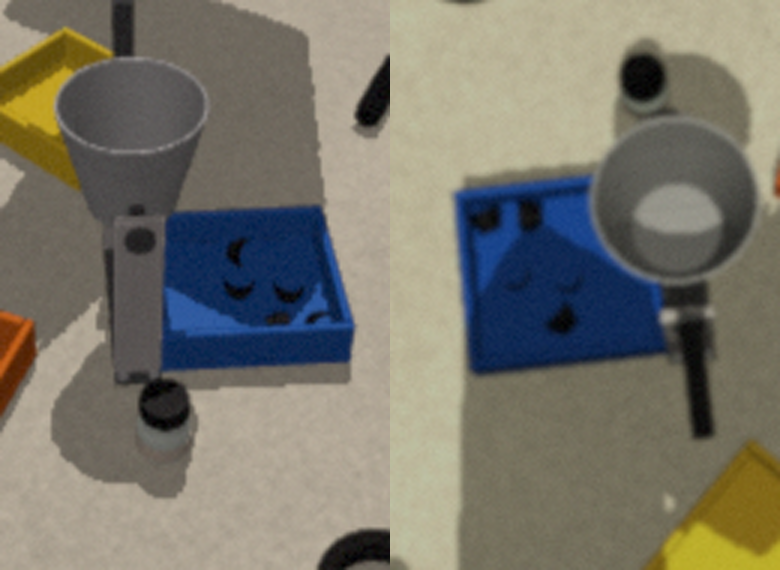

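The last picture shows the pot upright and empty. There are five caps in the tray, at (237,250), (237,290), (288,292), (278,319) and (318,316) in the left panel. The jar has not moved, and the tray is still flush with the base. Handing in.

```bash
python3 -c "
from cell import env
print(env.hand_in(), env.state()['time_s'])"
```

```text
the job is handed in; nothing more can be done
the job is handed in; nothing more can be done
```

I slid the blue tray against the stand base, tipped the pot to about 138° by its crank, stood it upright again, backed the arm off and handed in. The last clock reading was 19.15 s, well under the 72 s limit.

**Last checks:**
- **Caps:** all five are in the tray, none is visible on the table beside it, and the pot is empty.
- **Pot:** the grip bar is within about 1 mm (roughly 0.7°) of where it started.
- **Tray:** it still looks flush with the base; I did not measure the gap.
- **Jar:** it matches its starting position in the top view.

**What went wrong or disagreed:**
- **First grasp missed:** the fingers closed over the top of the bar, so I repeated the grasp about 18 mm lower.
- **High force:** my arc was too tight near full tilt, and the readings reached about 76 N at the wrist. That is under the 120 N limit, and only the fingers were holding the bar. I eased it off. It rose again to about 46 N on the way back.
- **Carton:** the before-and-after image comparison for it differed, probably because the arm and its shadow cover that area. I did not get a clean check, but the gripper only passed above it, at about 0.35 m.

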